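# Load the paper roll into the counter holder

### The arm

A 6-joint arm with a two-finger parallel gripper is mounted at the origin on the work surface. World frame = base frame: x ahead of the robot, y to its left, z up, the work surface at z = 0. Lengths are in m, angles in rad, forces in N, time in s.
With the tool pointing down it reaches from about 0.35 to 0.725 m from the base axis. Payload 4.3 kg.
Tool frame: the origin (TCP) lies midway between the tips of the shut fingers; the grasp point (between the pads) lies 19 mm behind it; x points along the fingers, y is the direction in which the jaws open and shut, and the axes are right-handed (so a half turn about x gives the same grasp; the last joint's range is limited). The gripper opens to 85 mm and grips with 20 to 120 N. Pads are 22 mm wide; open, the fingers measure 114 mm over their backs; the gripper's body (76 mm by 85 mm) begins 54 mm behind the grasp point. The pads swing forward as they close: fully open they stand 13 mm farther back than shut.
Start: joints at [-1.373, 0.377, 0.081, 1.274, 0, 1.46], TCP at [0.174, -0.548, 0.231] pointing down, gripper open.
Joint ranges: [-2.72, 2.72], [-0.84, 1.66], [-1.02, 1.22], [-1.77, 2.12], [-1.37, 1.28], [-3.14, 3.14]. Speed limits (rad/s): [2.57, 2.57, 3.14, 3.14, 3.14, 3.14].

### API

Orientations are given as a unit quaternion [x, y, z, w].
In Python, from bench import state, optics, r gives the robot as it stands.
- The arm moves only by the shell command python3 -m pendant 'ROWS' [FORCE]. ROWS is a JSON object of lists of equal length, an entry for each row: "slide": the shift along the tool's x, y, z in mm, a list of three; "roll": the turn about the tool's x in rad; "hand": the closure, from 0 (fully open) to 1 (shut). In form: {"slide": [[dx, dy, dz], ...], "roll": [roll, ...], "hand": [hand, ...]}. A call has 1 to 12 rows; each row shifts and turns the commanded pose from where the row before left it, along the tool's axes as they then stand; what a row does not reach is not made up. A row lasts 1/10 s, in which the tool goes at most 50 mm and 8.59 degrees, less where a joint would pass 70% of its speed; a pose out of reach is approached as far as the arm can. A call is refused whole if a number of a shift passes 50 or a number of a turn 0.15, either way. A call with a gripper value outside its range is refused whole. The fingers move at their own pace and stop on an object; FORCE is the grip in N (left out, the last holds). Time passes only in rows, so rows that do not move let the fingers close. It gives the time, the measured TCP pose, the force and the opening at its end, in the units of the state.
- state(): the state, without advancing time (a new reading comes with each control period).
- optics.camera(name): name is "scene" or "top" or "wrist"; returns a dict with "pixels" (420x560x3 uint8, red, green, blue), "z_map" (420x560 float32, m along the optical axis (not along the pixel's ray), 0 where there is no reading), "mtx" (3x3 intrinsics, pixels), "world_to_cam" (4x4, takes a point from world to camera coordinates). Camera axes: x right, y down, z forward; pixel columns grow to the right and rows downward; lengths in m; the calibration is good to about 2 mm. A picture is of the moment at which its call begins.
- r.close_job(): hands the job in, once; it reports no verdict.
The state is a dict: "t": time; "joint_pos": joint angles; "joint_vel": joint speeds; "tau": joint torques, N m; "ee_pos": TCP position; "ee_rot": TCP orientation; "ft_force": force on the tool from outside, world axes, zero at the start; "moment": the same for the moment, N m; "width": finger opening in m.
Only numpy, scipy, OpenCV 4.12 (cv2) and the standard library are available. Lean on these libraries where they do the work, as an engineer would, in place of code of your own. Each camera call takes 0.05 s, during which the arm holds its last target. There are 200 camera calls.

### The job

Take the paper roll on its white spring-loaded spindle from the little wooden rest and fit it in the steel holder: push the spindle's long sprung end into one end cup to shorten it, bring the other end down between the brackets, and let the spring carry it into the opposite cup, so that the spindle sits level with both tips fully home and is let go. Push gently: do not ram the spring against its stop or force the brackets (keep the push on the holder under 25 N), and leave the other things on the counter where they are.

Things in the scene. Friction and masses are not known exactly. Their poses are not given: they have to be found in the camera images.
- roll_mid (a point): Centre of a tightly wound, hard kraft paper roll, 48 mm in diameter, 52 mm long, fixed on a white plastic spindle. y runs along the spindle and points to the sprung end; x and z lie across it. It starts lying level in the rest, axis 41 mm above the table, and is gripped across its diameter. Roll and spindle weigh about 0.24 kg.
- spindle: The same roll and spindle; origin and axes as roll_mid. Along y from there: roll -26 to +26 mm; sprung side: sleeve 15 mm thick to +42, then the sliding nose, 10 mm thick, tip at +88 when free; plain side: shaft 15 mm thick to -80, then a fixed stub 10 mm thick, tip at -94. Both tips are bevelled 2 mm. Free length tip to tip 182 mm.
- nose_tip (a point): Centre of the tip of the sprung nose, on the spindle's axis. The nose slides in by up to 24.5 mm against its spring: about 4 N to start it moving, rising by 0.45 N per mm to about 15 N at the hard stop.
- stub_tip (a point): Centre of the tip of the fixed stub, on the spindle's axis. With the nose on the floor of one cup, the nose must be pushed in 20 to 24.5 mm for the stub to pass inside the opposite cheek; about 8 mm stays pushed in when seated. The sprung end may go in either cup.
- holder: Holder screwed to the table: dark steel base plate 100 x 250 x 10 mm; origin at the centre of its underside, y along its length, z up. On it a one-piece U-shaped steel bracket is clamped with two upright cheeks facing each other along y. The bracket is clamped off centre by up to 9 mm either way along y: this is not measured and must be found by feel or sight. Its floor strip is 17 mm above the table.
- holder_axis (a point): On the cup axis, 60 mm above the table, over the middle of the base plate (not of the clamped bracket); y along the cup axis, z up. From the bracket's own middle the cheeks' inner faces are at y = -75 and +75 mm; cheeks 40 mm wide, 16 thick, tops 73 mm above the table. Each has in its inner face a round cup centred on this axis: blind hole 15 mm across, 12 mm deep, 2 mm bevel at the mouth.
- rest: Fixed wooden rest under the roll, 34 mm wide across the roll and 44 mm long along it, two small rails on top 20 mm above the table; origin at the centre of its underside, y along the roll.
- tumbler: glass tumbler, 64 mm across, 85 tall. Origin at the centre of its underside. A bystander, to be left where it is.
- tape: clear tape roll lying flat, 90 mm across, 24 high. Origin at the centre of its underside. A bystander, to be left where it is.
- beer: brown bottle, 66 mm across, 235 tall. Origin at the centre of its underside. A bystander, to be left where it is.
- masu: square wooden cup, 85 mm wide, 55 high. Origin at the centre of its underside. A bystander, to be left where it is.
- jar: white jar, 72 mm across, 90 tall. Origin at the centre of its underside. A bystander, to be left where it is.
- bowl: blue bowl, 110 mm across, 50 high. Origin at the centre of its underside. A bystander, to be left where it is.
- staples: small cardboard box 70 x 50 x 35 mm. Origin at the centre of its underside. A bystander, to be left where it is.
Not all that is in view belongs to the job. What is meant by the spindle is not pink, and is the smaller of those in its own colour.

How it is judged:
On the way, in this order (a step that is already met when the one before it is completed fails the run):
1. the roll has been lifted out of the rest (z of roll_mid in the frame of rest above 0.08 m), for 0.1 s.
2. the spindle is squeezed shorter than 165 mm at the holder, its roll within 60 mm of the holder's axis point (distance between nose_tip and stub_tip below 0.165 m and distance between roll_mid and holder_axis below 0.06 m), for 0.1 s.
At the end, for the whole second after the job is handed in: The spindle sits released and at rest in both cups: tip-to-tip length 169 to 179 mm (nominal 174), both tips within 6 mm sideways and from 7 mm below to 6 mm above the cup axis, spindle axis within 0.07 rad of the holder's, roll centre within 25 mm of the holder's middle along the axis (distance between nose_tip and stub_tip between 0.169 and 0.179 m and x of nose_tip in the frame of holder_axis between -0.006 and 0.006 m and z of nose_tip in the frame of holder_axis between -0.007 and 0.006 m and x of stub_tip in the frame of holder_axis between -0.006 and 0.006 m and z of stub_tip in the frame of holder_axis between -0.007 and 0.006 m and y of roll_mid in the frame of holder_axis between -0.025 and 0.025 m and angle between the y axis of spindle and the y axis of holder_axis, either way round below 0.07 rad and linear speed of spindle below 0.02 m/s and angular speed of spindle below 0.3 rad/s); the robot touches nothing.
It fails at once if anything presses on the holder or its brackets with more than 25 N (contact force between holder and anything else above 25 N).
It fails at once if one of the other things on the counter is moved more than 30 mm (distance of any of tumbler, tape, beer, masu, jar, bowl, staples from where it was at the start of the episode above 0.03 m).
It also fails if it takes over 51 s, if anything falls off the work surface, if the arm or the gripper's body presses on something with over 40 N, if the wrist force passes 120 N, or if a joint passes its speed limit or range.

## Working session

There is one attempt and no reset: what is moved stays moved. The work goes in short steps, Python scripts to look and compute and a shell command to move; the robot and the scene stay as the last step left them, time stands still between calls to the robot, and variables do not carry over. Pictures are saved under pics/ and viewed, about 8 in all and at most 12, crops included, and the job is handed in when it is done.

```bash
mkdir -p pics
python3 - <<'E'
from bench import state, optics, r
import cv2, numpy as np
s=state(); print({k:np.round(v,3).tolist() for k,v in s.items()})
for n in ("scene","top"):
    c=optics.camera(n); np.savez(f'{n}0.npz',**c)
    cv2.imwrite(f'pics/{n}0.png',c['pixels'][:,:,::-1])
    print(n,c['mtx'].round(1).tolist(),c['world_to_cam'].round(3).tolist())
E
```

```text
{'t': 0.0, 'joint_pos': [-1.373, 0.378, 0.08, 1.274, -0.0, 1.461], 'joint_vel': [0.002, -0.0, -0.001, 0.001, -0.001, 0.0], 'tau': [0.0, -46.36, 26.988, 0.021, -0.0, 0.0], 'ee_pos': [0.174, -0.547, 0.23], 'ee_rot': [-0.699, -0.109, 0.699, -0.108], 'ft_force': [0.528, -0.481, -0.212], 'moment': [0.008, 0.051, -0.061], 'width': 0.085}
scene [[461.4, 0.0, 287.0], [0.0, 461.4, 210.5], [0.0, 0.0, 1.0]] [[-0.168, 0.986, 0.01, 0.11], [0.682, 0.124, -0.721, -0.331], [-0.712, -0.114, -0.693, 1.869], [0.0, 0.0, 0.0, 1.0]]
top [[385.1, 0.0, 280.4], [0.0, 385.1, 207.3], [0.0, 0.0, 1.0]] [[-0.017, -1.0, 0.026, -0.013], [-0.998, 0.015, -0.06, 0.573], [0.06, -0.027, -0.998, 1.19], [0.0, 0.0, 0.0, 1.0]]
```

View pics/top0.png

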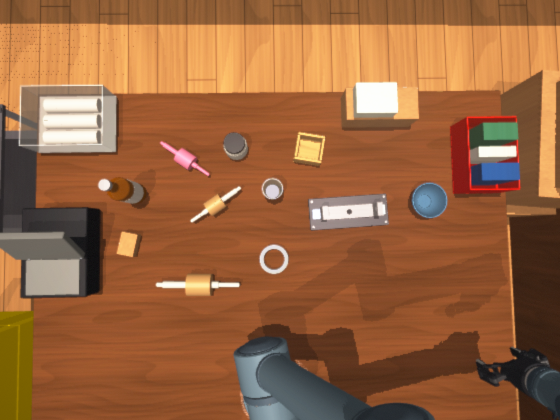

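View pics/scene0.png

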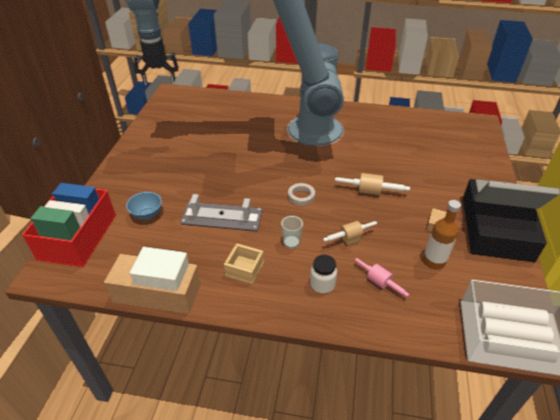

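The scene holds two kraft-coloured rolls on white spindles and one pink one. The smaller kraft roll is the target, at top (216,205). The holder is at top (348,211). Next I'll work out metric poses.

```bash
cat > h.py <<'E'
import numpy as np, cv2
def cloud(c):
    z=c['z_map']; v,u=np.mgrid[:z.shape[0],:z.shape[1]]; K=c['mtx']
    p=np.stack([(u-K[0,2])*z/K[0,0],(v-K[1,2])*z/K[1,1],z],-1)
    T=np.linalg.inv(c['world_to_cam']); return p@T[:3,:3].T+T[:3,3]
def proj(c,P):
    P=np.atleast_2d(P); q=P@c['world_to_cam'][:3,:3].T+c['world_to_cam'][:3,3]; q=q@c['mtx'].T; return q[:,:2]/q[:,2:]
def rect(P):
    (c,s,a)=cv2.minAreaRect(P[:,:2].astype(np.float32)*1000); return np.round(c,1),np.round(s,1),round(a,2)
E
python3 - <<'E'
from h import *
for n in ("top","scene"):
    c=dict(np.load(n+'0.npz')); P=cloud(c); im=c['pixels'].astype(int)
    def box(u0,u1,v0,v1,zlo,zhi):
        m=np.zeros(P.shape[:2],bool); m[v0:v1,u0:u1]=1; m&=(c['z_map']>0)&(P[...,2]>zlo)&(P[...,2]<zhi); return m
    b={'top':[(188,244,183,226),(300,395,185,235)],'scene':[(320,382,215,250),(178,268,190,234)]}[n]
    for (bb,zl,zh) in ((b[0],.03,.075),(b[0],.03,.047),(b[1],.005,.1),(b[1],.06,.1)):
        m=box(*bb,zl,zh); Q=P[m]; print(n,bb,zl,m.sum(),Q.mean(0).round(4),Q.max(0).round(3),rect(Q))
        # principal direction
        d=Q[:,:2]-Q[:,:2].mean(0); w=np.linalg.svd(d,full_matrices=False)[2][0]; t=d@w
        print('  dir',w.round(3),'ext',t.min().round(3),t.max().round(3))
    # other kraft roll for size
    T=[(209,285,0,0)]
c=dict(np.load('top0.npz'));P=cloud(c)
for nm,(u,v) in dict(tumbler=(273,190),tape=(274,246),masu=(310,149),jar=(235,147),bowl=(429,201),base=(262,350),bigroll=(199,285),staples=(128,244)).items(): print(nm,P[v,u].round(3))
im=cv2.resize(c['pixels'][180:230,180:250],None,fx=5.7,fy=5.7,interpolation=cv2.INTER_CUBIC)
c2=np.load('scene0.npz')['pixels']
im2=cv2.resize(c2[212:254,315:385],None,fx=5.7,fy=5.7,interpolation=cv2.INTER_CUBIC)
im3=cv2.resize(c2[185:240,175:275],None,fx=4,fy=4,interpolation=cv2.INTER_CUBIC)
o=np.zeros((560,800,3),np.uint8);o[:285,:399]=im;o[:im2.shape[0],400:400+im2.shape[1]]=im2;o[300:300+im3.shape[0],:400]=im3
cv2.imwrite('pics/crop0.png',o[:,:,::-1])
E
```

```text
top (188, 244, 183, 226) 0.03 447 [0.5836 0.1747 0.0534] [0.636 0.252 0.069] (array([583.7, 177. ]), array([ 47. , 179.8]), 34.33)
  dir [-0.561  0.828] ext -0.088 0.092
top (188, 244, 183, 226) 0.03 144 [0.5832 0.1744 0.0436] [0.636 0.252 0.047] (array([583.8, 177. ]), array([ 46.8, 179.8]), 34.43)
  dir [-0.561  0.828] ext -0.088 0.092
top (300, 395, 185, 235) 0.005 2460 [ 0.5557 -0.2352  0.0168] [ 0.641 -0.09   0.078] (array([ 563.3, -235.2]), array([288.8, 155.8]), 89.01)
  dir [ 0.061 -0.998] ext -0.148 0.149
top (300, 395, 185, 235) 0.06 164 [ 0.5566 -0.2397  0.0726] [ 0.581 -0.146  0.078] (array([ 556.4, -238. ]), array([ 39.7, 183.2]), 3.14)
  dir [-0.054  0.999] ext -0.09 0.093
scene (320, 382, 215, 250) 0.03 439 [0.5955 0.1794 0.0502] [0.642 0.256 0.069] (array([589.3, 182.1]), array([ 48.7, 178.9]), 25.32)
  dir [ 0.534 -0.845] ext -0.096 0.084
scene (320, 382, 215, 250) 0.03 198 [0.5992 0.1745 0.0415] [0.642 0.256 0.047] (array([590.2, 182.4]), array([ 48.3, 177.5]), 22.62)
  dir [ 0.538 -0.843] ext -0.103 0.078
scene (178, 268, 190, 234) 0.005 1750 [ 0.5655 -0.2294  0.0181] [ 0.618 -0.106  0.077] (array([ 537.6, -238.3]), array([194.2, 261.1]), 16.11)
  dir [-0.063  0.998] ext -0.152 0.122
scene (178, 268, 190, 234) 0.06 127 [ 0.5608 -0.2344  0.0699] [ 0.584 -0.141  0.077] (array([ 559.6, -233.2]), array([ 44.7, 183.6]), 1.49)
  dir [-0.047  0.999] ext -0.091 0.093
tumbler [ 0.629 -0.     0.007]
tape [ 0.452 -0.     0.021]
masu [ 0.759 -0.121  0.005]
jar [0.75  0.111 0.089]
bowl [ 0.586 -0.499  0.005]
base [0.223 0.034 0.307]
bigroll [0.343 0.224 0.063]
staples [0.467 0.445 0.031]
```

View pics/crop0.png

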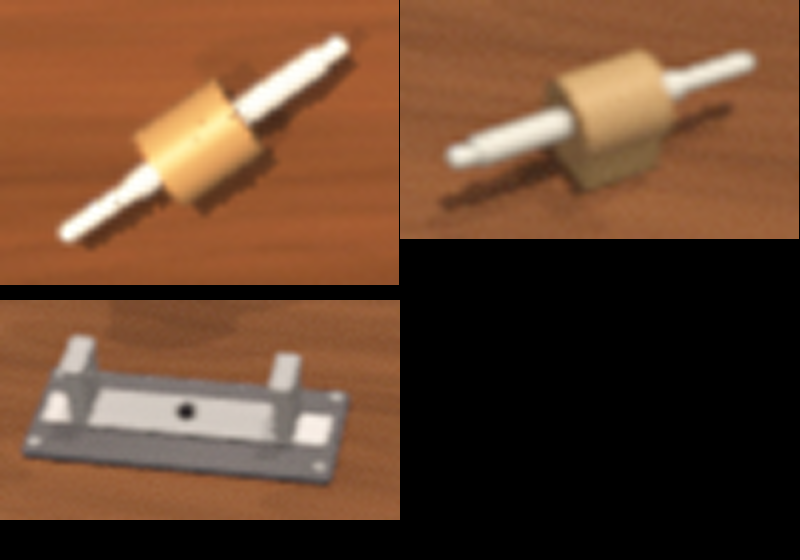

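The crop shows the short thin stub on the thick shaft pointing to +x/-y. The long thin nose points to -x/+y, so it will go into the holder's +y cup. The tool can only yaw, so I'll swing the stub in sideways. First I'll compute the move to above the holder for a wrist look.

```bash
cat >> h.py <<'E'
from scipy.spatial.transform import Rotation as R
def goal(s,xyz,axis_ang):
    """print shift in tool axes (mm) and roll so that TCP is at xyz with tool y perpendicular to axis_ang"""
    M=R.from_quat(s['ee_rot']).as_matrix(); d=M.T@(np.array(xyz)-s['ee_pos'])*1000
    ty=np.arctan2(M[1,1],M[0,1]); 
    e=(axis_ang+np.pi/2-ty+np.pi/2)%np.pi-np.pi/2   # world yaw needed
    print('shift',d.round(1),'roll',[round(-e,4),round(-e+np.pi*(1 if e>0 else -1),4)],'tool',M.round(3).tolist(),'q',np.round(s['joint_pos'],3).tolist(),'t',s['t'])
E
python3 - <<'E'
from h import *; from bench import state
goal(state(),[.557-.03,-.237,.24],1.625)
E
```

```text
shift [  -9.1 -188.9 -430.4] roll [np.float64(-1.3172), np.float64(1.8244)] tool [[-0.0, 0.303, -0.953], [0.002, -0.953, -0.303], [-1.0, -0.002, -0.0]] q [-1.373, 0.378, 0.08, 1.274, -0.0, 1.46] t 0.1
```

```bash
python3 -m pendant '{"slide":[[0,-16,-36],[0,-16,-36],[0,-16,-36],[0,-16,-36],[0,-16,-36],[0,-16,-36],[0,-16,-36],[0,-16,-36],[0,-16,-36],[0,-16,-36],[0,-16,-36],[-9,-13,-34]],"roll":[0,0,0,0,0,0,0,0,0,0,0,0],"hand":[0,0,0,0,0,0,0,0,0,0,0,0]}'
python3 -m pendant '{"slide":[[0,0,0],[0,0,0],[0,0,0],[0,0,0],[0,0,0],[0,0,0],[0,0,0],[0,0,0],[0,0,0],[0,0,0],[0,0,0],[0,0,0]],"roll":[-0.12,-0.12,-0.12,-0.12,-0.12,-0.12,-0.12,-0.12,-0.12,-0.12,-0.12,0],"hand":[0,0,0,0,0,0,0,0,0,0,0,0]}'
python3 - <<'E'
from h import *; from bench import state,optics
goal(state(),[.557-.03,-.237,.24],1.625)
c=optics.camera('wrist');np.savez('w1.npz',**c);cv2.imwrite('pics/w1.png',c['pixels'][:,:,::-1])
E
```

```text
t: 1.3
ee_pos: [0.5269, -0.2355, 0.2388]
ee_rot: [-0.698, -0.109, 0.7, -0.108]
ft_force: [-0.1, -1.0, -0.5]
width: 0.0853
t: 2.5
ee_pos: [0.5264, -0.2374, 0.2398]
ee_rot: [0.485, 0.514, -0.486, 0.514]
ft_force: [-0.8, 0.6, -0.4]
width: 0.0856
shift [-0.2  0.6 -0.4] roll [np.float64(0.0026), np.float64(-3.139)] tool [[-0.001, 0.998, 0.057], [0.0, 0.057, -0.998], [-1.0, -0.001, -0.001]] q [-0.533, 0.382, 0.11, 1.3, -0.0, 0.981] t 2.5
```

View pics/w1.png

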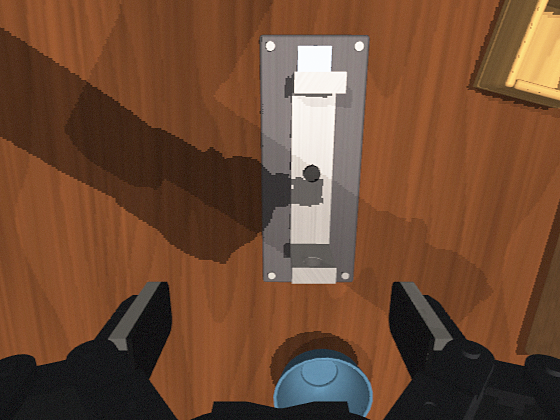

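The wrist view shows the holder clearly. The plate spans columns 262–368 and rows 36–282, with cheek tops at (320,82) and (314,275). I'll measure the plate and cheeks.

Run:
```python
from h import *
c=dict(np.load('w1.npz'));P=cloud(c);z=P[...,2];ok=c['z_map']>0
reg=np.zeros_like(ok);reg[20:300,240:390]=1
print('ztable',np.median(z[200:240,500:550]),'plate',np.median(z[100:240,345:355]),'strip',np.median(z[100:150,300:320]))
m=reg&ok&(z>.004)&(z<.014);print('plate',rect(P[m]))
tops=reg&ok&(z>.066)&(z<.082)
for nm,s in (('far',np.s_[:160]),('near',np.s_[160:])):
    t=np.zeros_like(tops);t[s]=tops[s];Q=P[t];print(nm,t.sum(),Q.mean(0).round(4),rect(Q),np.median(Q[:,2]).round(4))
st=reg&ok&(z>.014)&(z<.021);print('strip',rect(P[st]))
```

```text
ztable -0.0005194609964989383 plate 0.00959440131286679 strip 0.016630764452327113
plate (array([ 557.4, -234.2]), array([100.2, 248.4]), 3.19)
far 1135 [ 0.5528 -0.152   0.0726] (array([ 553., -152.]), array([39.8, 15.5]), 3.31) 0.0726
near 844 [ 0.5618 -0.3164  0.0722] (array([ 562.2, -317.4]), array([40.3, 17. ]), 2.93) 0.0725
strip (array([ 558.2, -214.4]), array([194.4,  52.2]), 88.13)
```

```bash
python3 -m pendant '{"slide":[[0,7,-34],[0,7,-34],[0,7,-34],[0,7,-34],[0,7,-34],[0,7,-34],[0,7,-34],[0,7,-34],[0,7,-34],[0,7,-34],[0,7,-34],[0,5,-37]],"roll":[0,0,0,0,0,0,0,0,0,0,0,0],"hand":[0,0,0,0,0,0,0,0,0,0,0,0]}'
python3 -m pendant '{"slide":[[0,0,0],[0,0,0],[0,0,0],[0,0,0],[0,0,0],[0,0,0]],"roll":[-0.135,-0.135,-0.135,-0.135,0,0],"hand":[0,0,0,0,0,0]}'
python3 - <<'E'
from h import *; from bench import state,optics
s=state()
c=optics.camera('wrist');np.savez('w2.npz',**c);cv2.imwrite('pics/w2.png',c['pixels'][:,:,::-1])
P=cloud(c);z=P[...,2];im=c['pixels'].astype(int)
near=(np.hypot(P[...,0]-.585,P[...,1]-.178)<.11)&(c['z_map']>0)
white=near&(z>.03)&(im.min(2)>110)&(im.max(2)-im.min(2)<60)
roll=near&(z>.045)&(im[...,0]-im[...,2]>50)
print(white.sum(),roll.sum(),rect(P[white]),rect(P[roll]),P[roll].mean(0),P[roll][:,2].max())
Q=P[white][:,:2];w=np.linalg.svd(Q-Q.mean(0),full_matrices=False)[2][0]
w*=np.sign(w[1]);a=np.arctan2(w[1],w[0]);print('axis',a)
rc=np.array(rect(P[roll])[0])/1000
n=np.array([-w[1],w[0]]);print('shaft lateral',np.median((Q-rc)@n),'ext',((Q-rc)@w).min(),((Q-rc)@w).max())
goal(s,[rc[0],rc[1],.022],a)
E
```

```text
t: 3.75
ee_pos: [0.5853, 0.1786, 0.24]
ee_rot: [0.486, 0.513, -0.486, 0.513]
ft_force: [0.6, 0.4, -0.6]
width: 0.0854
t: 4.35
ee_pos: [0.5851, 0.1773, 0.24]
ee_rot: [0.332, 0.624, -0.332, 0.624]
ft_force: [0.8, -1.2, 0.2]
width: 0.0851
1758 3210 (array([587.1, 182.7]), array([ 87.4, 167.1]), 58.39) (array([581.4, 177.2]), array([136.9,  58.3]), 34.18) [0.582499   0.18349846 0.06442602] 0.32414293991212956
axis 2.16550960644175
shaft lateral -0.004820249954574942 ext -0.09112626307632123 0.09017847521793156
shift [218.   -3.   -1.9] roll [np.float64(-0.0018), np.float64(3.1398)] tool [[-0.0, 0.829, 0.559], [-0.0, 0.559, -0.829], [-1.0, -0.0, -0.0]] q [0.191, 0.454, 0.22, 1.337, -0.0, 1.169] t 4.35
```

View pics/w2.png

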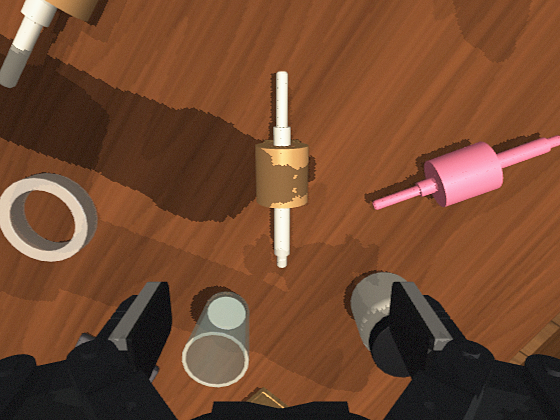

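The wrist view has the target vertical in the image: roll at cols 256–308 and rows 141–208, nose tip at (282,73), stub tip at (282,266). My colour masks caught fingers and glass, so I'll restrict them to that region.

Run:
```python
from h import *; from bench import state
s=state();c=dict(np.load('w2.npz'));P=cloud(c);z=P[...,2]
g=np.zeros(z.shape,bool);g[60:275,245:320]=1;g&=(c['z_map']>0)&(z>.03)&(z<.075)
M=R.from_quat(s['ee_rot']).as_matrix();q=(P-s['ee_pos'])@M*1000 # tool coords
roll=g&(z>.055);w=g&~roll
print('roll',rect(P[roll]),'zmax',P[roll][:,2].max())
rows=np.where(g.any(1))[0]
for r in range(rows[0],rows[-1]+1,12):
    k=g[r]; print(r,'n',k.sum(),'y mid',((q[r,k,1].min()+q[r,k,1].max())/2).round(1),'wid',np.ptp(q[r,k,1]).round(1),'z',q[r,k,2].mean().round(1),'h',z[r,k].max().round(4))
print('tips tool z',q[g][:,2].min(),q[g][:,2].max())
print('bodyrange roll z',q[g&(z>.06)][:,2].min(),q[g&(z>.06)][:,2].max())
```

```text
roll (array([584. , 182.5]), array([39.3, 52.2]), 34.24) zmax 0.06643461092058428
72 n 9 y mid 1.6 wid 6.7 z -92.1 h 0.0444
84 n 11 y mid 1.6 wid 8.5 z -82.5 h 0.0458
96 n 11 y mid 1.7 wid 8.6 z -72.8 h 0.0458
108 n 11 y mid 1.7 wid 8.7 z -62.9 h 0.0458
120 n 11 y mid 1.7 wid 8.8 z -52.8 h 0.0457
132 n 17 y mid 1.7 wid 14.1 z -42.8 h 0.0487
144 n 51 y mid 1.7 wid 45.8 z -31.4 h 0.0482
156 n 53 y mid 1.7 wid 46.2 z -24.0 h 0.0653
168 n 53 y mid 1.7 wid 47.0 z -13.5 h 0.0647
180 n 52 y mid 2.4 wid 46.7 z -2.9 h 0.065
192 n 51 y mid 1.7 wid 45.8 z 7.8 h 0.0649
204 n 45 y mid 1.7 wid 39.9 z 18.5 h 0.0645
216 n 15 y mid 1.8 wid 13.2 z 34.7 h 0.0484
228 n 15 y mid 1.8 wid 13.4 z 46.8 h 0.0479
240 n 15 y mid 1.8 wid 13.5 z 58.9 h 0.0488
252 n 15 y mid 1.8 wid 13.7 z 71.5 h 0.0478
264 n 10 y mid 2.3 wid 8.9 z 85.1 h 0.0452
tips tool z -92.1546093789107 89.14530414841177
bodyrange roll z -31.01597364253898 20.999549286729458
```

```bash
python3 -m pendant '{"slide":[[0,1.7,-5],[25,0,0],[25,0,0],[25,0,0],[25,0,0],[25,0,0],[25,0,0],[25,0,0],[25,0,0],[22,0,0],[0,0,0]],"roll":[0,0,0,0,0,0,0,0,0,0,0],"hand":[0,0,0,0,0,0,0,0,0,0,0]}'
python3 -m pendant '{"slide":[[0,0,0],[0,0,0],[0,0,0],[0,0,0],[0,0,0],[0,0,0],[0,0,0],[0,0,0],[0,0,0],[0,0,0]],"roll":[0,0,0,0,0,0,0,0,0,0],"hand":[0.2,0.4,0.6,0.8,1,1,1,1,1,1]}' 90
```

```text
t: 5.5
ee_pos: [0.5806, 0.1821, 0.015]
ee_rot: [0.33, 0.627, -0.333, 0.623]
ft_force: [-1.0, -0.7, -0.7]
width: 0.0853
t: 6.5
ee_pos: [0.5843, 0.1817, 0.0206]
ee_rot: [0.331, 0.624, -0.331, 0.626]
ft_force: [-4.3, -2.8, 7.1]
width: 0.0459
```

```bash
python3 -m pendant '{"slide":[[-10,0,0],[-20,0,0],[-25,0,0],[-25,0,0],[-25,0,0],[-25,0,0],[-20,0,0],[-10,0,0],[0,0,0],[0,0,0],[0,0,0]],"roll":[0,0,0,0,0,0,0,0,0,0,0],"hand":[1,1,1,1,1,1,1,1,1,1,1]}'
cat > meas.py <<'E'
from h import *; from bench import state,optics; import sys
from scipy.ndimage import label
s=state();c=optics.camera('wrist');np.savez(sys.argv[1]+'.npz',**c);cv2.imwrite('pics/'+sys.argv[1]+'.png',c['pixels'][:,:,::-1])
P=cloud(c);M=R.from_quat(s['ee_rot']).as_matrix();q=(P-s['ee_pos'])@M*1000
w=(c['z_map']>0)&(abs(q[...,0]+24)<20)&(abs(q[...,1])<12)&(abs(q[...,2])<110)
Q=q[w];print({k:np.round(s[k],4).tolist() for k in('t','ee_pos','ft_force','moment','width')},'n',w.sum())
for lo in range(-100,100,10):
    k=(Q[:,2]>=lo)&(Q[:,2]<lo+10)
    if k.sum()>5: A=Q[k]; print(lo,k.sum(),'y',((A[:,1].min()+A[:,1].max())/2).round(1),np.ptp(A[:,1]).round(1),'x top',np.percentile(A[:,0],3).round(1))
print('z ext',Q[:,2].min().round(1),Q[:,2].max().round(1));
E
python3 meas.py w3
```

```text
t: 7.6
ee_pos: [0.5828, 0.1823, 0.1767]
ee_rot: [0.33, 0.626, -0.331, 0.624]
ft_force: [-0.3, 0.3, -2.7]
width: 0.0459
{'t': 7.6, 'ee_pos': [0.5828, 0.1823, 0.1767], 'ft_force': [-0.2912, 0.2913, -2.6637], 'moment': [-0.036, 0.0356, -0.0149], 'width': 0.0459} n 18647
-90 974 y 0.6 9.8 x top -25.6
-80 1115 y 0.7 10.0 x top -25.4
-70 1017 y 0.7 9.9 x top -25.4
-60 946 y 0.6 9.9 x top -25.1
-50 1169 y 0.8 14.6 x top -27.3
-40 1239 y 0.8 14.8 x top -27.7
-30 4234 y -0.0 24.0 x top -43.6
-20 2145 y 0.0 24.0 x top -43.8
-10 2021 y 0.0 24.0 x top -43.7
0 1833 y -0.0 24.0 x top -43.8
10 1743 y -0.0 24.0 x top -43.7
20 211 y -0.1 23.8 x top -43.4
z ext -88.5 22.6
```

View pics/w3.png

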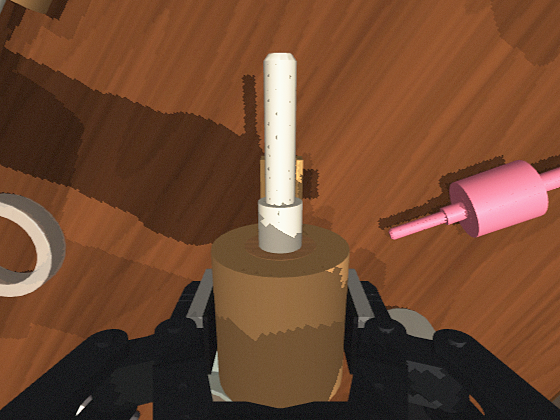

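Grip is good: roll centred in the pads, nose at tool z -88.5 with the axis 20.2 mm above the TCP. Next is the approach geometry in the bracket frame.

```bash
cat > app.py <<'E'
from h import *; from bench import state
B=np.array([.5576,-.2345]);A=1.6258;u=np.array([np.cos(A),np.sin(A)]);v=np.array([u[1],-u[0]])
TIP=np.array([-20.2,.7,-88.5])/1000
def tcp(tu,tv,th,z=.060):
    a=A+th;n=np.array([np.cos(a),np.sin(a),0]);x=np.array([0,0,-1.]);zz=-n;M=np.stack([x,np.cross(zz,x),zz],1)
    t=np.r_[B+(tu*u+tv*v)/1000,z]; return t-M@TIP,M
def where(s):
    M=R.from_quat(s['ee_rot']).as_matrix();t=s['ee_pos']+M@TIP;n=-M[:2,2]
    print('t',s['t'],'tip u,v',(1000*(t[:2]-B)@u).round(1),(1000*(t[:2]-B)@v).round(1),'z',(1000*t[2]).round(1),'th',round(np.arctan2(n[1],n[0])-A,4),'F',np.round(s['ft_force'],1),'Fu',np.round(s['ft_force'][:2]@u,1),'m',np.round(s['moment'],2),'w',round(s['width'],4))
def to(s,tu,tv,th,z=.060):
    p,Mt=tcp(tu,tv,th,z);M=R.from_quat(s['ee_rot']).as_matrix();e=np.arctan2(Mt[1,1],Mt[0,1])-np.arctan2(M[1,1],M[0,1])
    print('-> tcp',p.round(4),'slide first',(1000*M.T@(p-s['ee_pos'])).round(1),'roll',round(-e,4),'| slide after roll',(1000*Mt.T@(p-s['ee_pos'])).round(1))
E
python3 - <<'E'
from app import *
s=state();where(s);th=.21;ss=-16
to(s,81+ss*np.cos(th),-ss*np.sin(th),th,.197)
E
```

```text
t 7.65 tip u,v 490.9 3.1 z 197.0 th 0.5419 F [-0.  -0.1 -3.5] Fu -0.1 m [-0.02  0.05  0.  ] w 0.0456
-> tcp [ 0.5798 -0.2547  0.1768] slide first [ 2.000e-01 -2.481e+02  3.597e+02] roll 0.3319 | slide after roll [-1.000e-01 -1.173e+02  4.209e+02]
```

```bash
python3 -m pendant '{"slide":[[0,-11,15],[0,-22,32],[0,-22,32],[0,-22,32],[0,-22,32],[0,-22,32],[0,-22,32],[0,-22,32],[0,-22,32],[0,-22,32],[0,-22,32],[0,-17,25]],"roll":[0,0,0,0,0,0,0,0,0,0,0,0],"hand":[1,1,1,1,1,1,1,1,1,1,1,1]}'
python3 -m pendant '{"slide":[[0,0,0],[0,0,0],[0,0,0],[0,0,0],[0,0,0],[0,0,0]],"roll":[0.11,0.11,0.11,0,0,0],"hand":[1,1,1,1,1,1]}'
python3 - <<'E'
from app import *
s=state();where(s);th=.21;ss=-16
to(s,81+ss*np.cos(th),-ss*np.sin(th),th,.060)
E
python3 meas.py w4 | tail -1
```

```text
t: 8.85
ee_pos: [0.5797, -0.2578, 0.1775]
ee_rot: [0.331, 0.625, -0.332, 0.624]
ft_force: [-0.0, -0.2, -3.8]
width: 0.0456
t: 9.45
ee_pos: [0.5807, -0.2548, 0.178]
ee_rot: [0.429, 0.563, -0.429, 0.562]
ft_force: [0.8, -0.0, -2.2]
width: 0.0457
t 9.45 tip u,v 65.1 3.9 z 198.2 th 0.2134 F [ 0.8 -0.  -2.2] Fu -0.1 m [0.01 0.01 0.01] w 0.0457
-> tcp [ 0.5798 -0.2547  0.0398] slide first [138.2  -0.7  -0.3] roll 0.0034 | slide after roll [138.2  -0.8  -0.3]
z ext -88.8 22.0
```

View pics/w4.png

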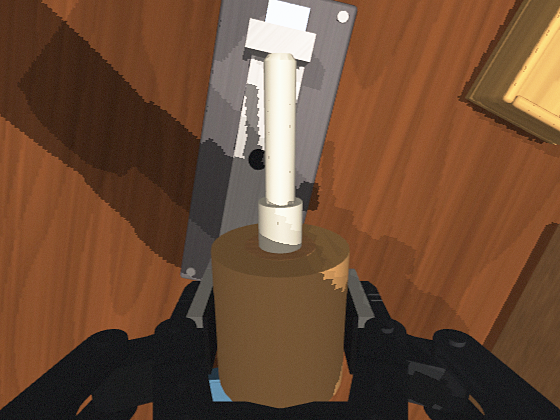

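The nose (tip at (281,56)) points towards the +y cheek (281,40), as planned. I'll descend.

```bash
python3 -m pendant '{"slide":[[10,-0.8,0],[18,0,0],[18,0,0],[18,0,0],[18,0,0],[18,0,0],[14,0,0],[10,0,0],[8,0,0],[5,0,0],[0,0,0],[0,0,0]],"roll":[0,0,0,0,0,0,0,0,0,0,0,0],"hand":[1,1,1,1,1,1,1,1,1,1,1,1]}'
python3 meas.py w5 | tail -1
python3 - <<'E'
from app import *
s=state();where(s)
c=dict(np.load('w5.npz'));P=cloud(c);z=P[...,2];D=P[...,:2]-B
U=1000*D@u;V=1000*D@v
m=(c['z_map']>0)&(z>.069)&(z<.079)&(U>70)&(U<97)&(abs(V)<40)
print('cheek top u',np.percentile(U[m],[1,50,99]).round(1),'v',np.percentile(V[m],[1,50,99]).round(1),'z',np.median(z[m]),m.sum())
n=(c['z_map']>0)&(z>.056)&(z<.069)&(U>20)&(U<74)&(abs(V)<25)
for lo in range(20,70,10):
    k=n&(U>lo)&(U<=lo+10)
    if k.sum()>5:print(lo,'nose v mid',((V[k].min()+V[k].max())/2).round(1),'w',np.ptp(V[k]).round(1),'ztop',np.percentile(z[k],97).round(4))
print('nose max u',U[n].max())
E
```

```text
t: 10.7
ee_pos: [0.5807, -0.2551, 0.0418]
ee_rot: [0.429, 0.562, -0.429, 0.562]
ft_force: [0.2, -0.1, -2.5]
width: 0.0459
z ext -102.7 22.2
t 10.75 tip u,v 64.7 4.1 z 62.1 th 0.212 F [ 0.1  0.1 -2.2] Fu 0.1 m [-0.02 -0.01  0.05] w 0.0459
cheek top u [74.8 76.4 80.5] v [-8.1 11.  20. ] z 0.07235966149995021 1692
20 nose v mid 13.7 w 14.6 ztop 0.0677
30 nose v mid 10.5 w 11.9 ztop 0.0671
40 nose v mid 8.3 w 11.6 ztop 0.067
50 nose v mid 6.2 w 12.1 ztop 0.0671
60 nose v mid 4.7 w 10.3 ztop 0.0671
nose max u 65.78210327872901
```

View pics/w5.png

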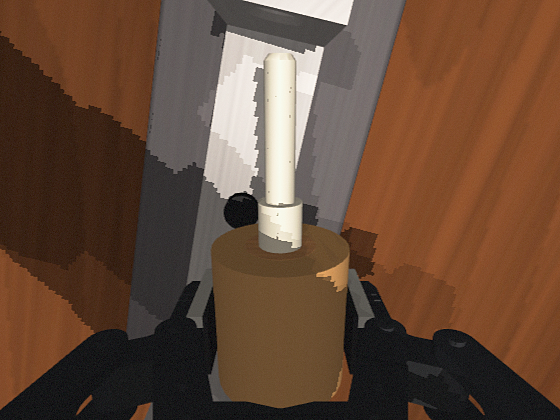

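The nose tip is at (281,56), about 9 mm short of the cheek face, and about 2.3 mm high and 0.8 mm off to the side. I'll correct that and insert until just short of the cup floor.

```bash
python3 -m pendant '{"slide":[[2.3,-0.8,0],[0,0,0],[0,0,-3],[0,0,-3],[0,0,-3],[0,0,-3],[0,0,-3],[0,0,-3],[0,0,0],[0,0,0]],"roll":[0,0,0,0,0,0,0,0,0,0],"hand":[1,1,1,1,1,1,1,1,1,1]}'
python3 -c "
from app import *
where(state())"
```

```text
t: 11.75
ee_pos: [0.5748, -0.2377, 0.039]
ee_rot: [0.429, 0.562, -0.429, 0.562]
ft_force: [-0.6, 0.0, -3.6]
width: 0.0458
t 11.75 tip u,v 82.5 -1.0 z 59.2 th 0.2121 F [-0.6  0.  -3.6] Fu 0.1 m [-0.01  0.07  0.03] w 0.0458
```

The nose is inside the cup with no force. I'll feel for the floor.

```bash
for i in 1 2 3; do python3 -m pendant '{"slide":[[0,0,-1.5],[0,0,-1.5],[0,0,0]],"roll":[0,0,0],"hand":[1,1,1]}' >/dev/null; python3 -c "
from app import *
where(state())"; done
```

```text
t 12.05 tip u,v 85.6 -1.7 z 59.2 th 0.212 F [-0.4 -0.4 -2.5] Fu -0.4 m [ 0.01 -0.01  0.05] w 0.0462
t 12.35 tip u,v 87.2 -1.8 z 59.4 th 0.2116 F [ 0.1 -4.3 -2.3] Fu -4.3 m [-0.87 -0.1   0.01] w 0.0461
t 12.65 tip u,v 90.3 -2.5 z 59.3 th 0.2116 F [ 1.2 -6.2 -2.6] Fu -6.3 m [-1.12 -0.11  0.03] w 0.0458
```

```bash
for i in 1 2; do python3 -m pendant '{"slide":[[0,0,-2],[0,0,-2],[0,0,-2],[0,0,-2],[0,0,0]],"roll":[0,0,0,0,0],"hand":[1,1,1,1,1]}' 110 >/dev/null; python3 -c "
from app import *
where(state())"; done; python3 meas.py w6 | cut -c1-200
```

```text
t 13.15 tip u,v 96.8 -3.8 z 59.5 th 0.2112 F [ 0.8 -8.8 -2.9] Fu -8.9 m [-1.64 -0.09  0.08] w 0.0452
t 13.65 tip u,v 103.4 -5.1 z 59.6 th 0.2105 F [  1.5 -12.   -3.8] Fu -12.0 m [-2.24 -0.2   0.12] w 0.0454
{'t': 13.65, 'ee_pos': [0.5694, -0.2173, 0.0401], 'ft_force': [1.5245, -11.961, -3.8161], 'moment': [-2.2408, -0.1973, 0.1172], 'width': 0.0454} n 20571
-80 2098 y -0.0 24.0 x top -34.2
-70 2855 y 0.0 24.0 x top -34.2
-60 960 y 3.8 16.3 x top -33.5
-50 1169 y 0.7 14.9 x top -27.1
-40 1225 y 0.9 14.8 x top -27.5
-30 4274 y -0.0 24.0 x top -43.5
-20 2204 y 0.0 24.0 x top -43.7
-10 2016 y -0.0 24.0 x top -43.7
0 1860 y -0.0 24.0 x top -43.8
10 1741 y -0.0 24.0 x top -43.7
20 169 y 0.1 23.9 x top -43.5
z ext -78.5 22.0
```

View pics/w6.png

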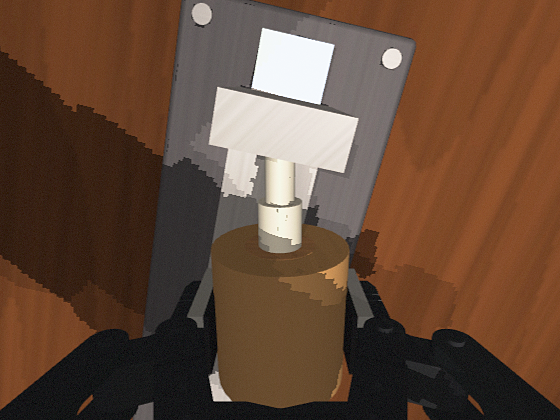

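The grip holds, with the nose in the cup and about 17 mm compressed at 12 N. I'll push the remaining 4.5 mm and compute the swing rows.

```bash
python3 -m pendant '{"slide":[[0,0,-1.5],[0,0,-1.5],[0,0,-1.5],[0,0,0],[0,0,0]],"roll":[0,0,0,0,0],"hand":[1,1,1,1,1]}' 110 >/dev/null
python3 - <<'E'
from app import *
s=state();where(s)
M=R.from_quat(s['ee_rot']).as_matrix();p=np.array(s['ee_pos']);th0=.2105
for i in range(0,8):
    th=th0*(1-i/7);rt=np.array([86.8,-1.6*(1-i/7)]);c=22.0
    P,Mt=tcp(rt[0]+c*np.cos(th),rt[1]-c*np.sin(th),th)
    print(i,round(th,3),(1000*M.T@(P-p)).round(2));p,M=P,Mt
E
```

```text
t 14.2 tip u,v 106.8 -5.7 z 59.6 th 0.21 F [  1.9 -14.   -3.1] Fu -14.1 m [-2.54 -0.19  0.18] w 0.0459
0 0.21 [ 0.44 -0.09 -1.79]
1 0.18 [ 0.   -1.78 -0.  ]
2 0.15 [ 0.   -1.77 -0.01]
3 0.12 [ 0.   -1.77 -0.02]
4 0.09 [ 0.   -1.77 -0.02]
5 0.06 [ 0.   -1.77 -0.03]
6 0.03 [ 0.   -1.77 -0.04]
7 0.0 [ 0.   -1.77 -0.04]
```

```bash
python3 -m pendant '{"slide":[[0,0,-1.5],[0,0,0],[0,-1.8,0],[0,-1.8,0],[0,-1.8,0],[0,0,0],[0,0,0]],"roll":[0,0,0.03,0.03,0.03,0,0],"hand":[1,1,1,1,1,1,1]}' >/dev/null;  python3 -c "
from app import *
s=state();where(s);to(s,86.8+22,0,0)"
```

```text
t 14.9 tip u,v 108.3 -4.0 z 59.5 th 0.1197 F [ -0.5 -14.3  -3.8] Fu -14.3 m [-2.69  0.04  0.16] w 0.0453
-> tcp [ 0.5558 -0.2143  0.0398] slide first [ 0.3 -6.5 -0.9] roll 0.1197 | slide after roll [ 0.3 -6.6 -0.1]
```

```bash
python3 -m pendant '{"slide":[[0,-1.7,-0.1],[0,-1.7,-0.1],[0,0,0]],"roll":[0.03,0.03,0],"hand":[1,1,1]}' >/dev/null;  python3 -c "
from app import *
s=state();where(s);to(s,86.8+22,0,0)"
python3 -m pendant '{"slide":[[0,-1.7,0],[0,-1.4,0],[0,0,0],[0,0,0]],"roll":[0.03,0.03,0,0],"hand":[1,1,1,1]}' >/dev/null;  python3 -c "
from app import *
s=state();where(s);to(s,86.8+22,0,0)"
python3 - <<'E'
from bench import optics; import cv2,numpy as np
a=optics.camera('scene');np.savez('s7.npz',**a);b=optics.camera('top');np.savez('t7.npz',**b)
o=np.hstack([cv2.resize(x[y0:y0+70,x0:x0+100],(400,280),interpolation=cv2.INTER_CUBIC) for x,x0,y0 in((a['pixels'],175,170),(b['pixels'],298,175))])
cv2.imwrite('pics/c7.png',o[:,:,::-1])
E
```

```text
t 15.2 tip u,v 108.8 -2.7 z 59.3 th 0.0591 F [ -1.  -13.7  -2.7] Fu -13.7 m [-2.62  0.24  0.19] w 0.0455
-> tcp [ 0.5558 -0.2143  0.0398] slide first [ 0.2 -2.5 -0.2] roll 0.0591 | slide after roll [ 0.2 -2.5 -0.1]
t 15.6 tip u,v 109.0 -1.3 z 59.1 th -0.0002 F [ -3.  -13.6  -4.1] Fu -13.4 m [-2.61  0.57  0.25] w 0.0455
-> tcp [ 0.5558 -0.2143  0.0398] slide first [-0.1  1.3 -0. ] roll -0.0002 | slide after roll [-0.1  1.3 -0. ]
```

View pics/c7.png

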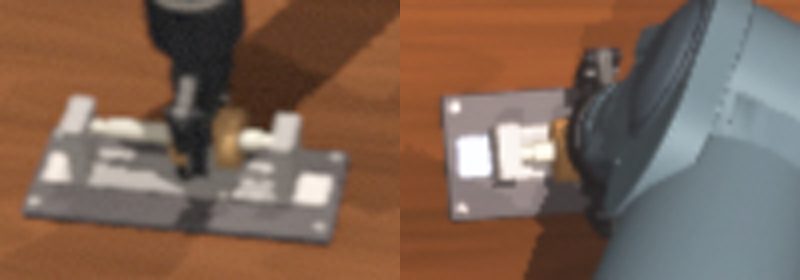

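The stub is between the brackets just inside the -y cheek (scene crop at about (88,125)), level and parallel with no extra force. I'll centre it by 1.3 mm and let the spring carry it into the cup.

```bash
python3 -m pendant '{"slide":[[0,1.3,0],[0,0,1.5],[0,0,1.5],[0,0,1.5],[0,0,0],[0,0,0]],"roll":[0,0,0,0,0,0],"hand":[1,1,1,1,1,1]}' >/dev/null;  python3 -c "
from app import *
s=state();where(s)"
python3 -m pendant '{"slide":[[0,0,1.5],[0,0,1.5],[0,0,0],[0,0,0]],"roll":[0,0,0,0],"hand":[1,1,1,1]}' >/dev/null;  python3 -c "
from app import *
s=state();where(s)"
```

```text
t 16.3 tip u,v 105.3 -1.0 z 58.9 th 0.0003 F [ -4.5 -12.4  -2. ] Fu -12.2 m [-2.32  0.88  0.41] w 0.0451
t 16.7 tip u,v 102.8 -1.0 z 58.9 th 0.0006 F [ -4.5 -11.7  -1.4] Fu -11.4 m [-2.1   0.82  0.38] w 0.0455
```

The stub has passed the mouth (4 mm in, force following the spring). Continuing.

```bash
python3 -m pendant '{"slide":[[0,0,1.5],[0,0,1.5],[0,0,1.5],[0,0,1.5],[0,0,0],[0,0,0]],"roll":[0,0,0,0,0,0],"hand":[1,1,1,1,1,1]}' >/dev/null;  python3 -c "
from app import *
s=state();where(s)"
python3 -m pendant '{"slide":[[0,0,1],[0,0,1],[0,0,0],[0,0,0]],"roll":[0,0,0,0],"hand":[1,1,1,1]}' >/dev/null;  python3 -c "
from app import *
s=state();where(s)"
```

```text
t 17.3 tip u,v 97.7 -1.1 z 58.8 th 0.001 F [-3.9 -9.6 -1.6] Fu -9.4 m [-1.63  0.83  0.42] w 0.0454
t 17.7 tip u,v 96.1 -1.1 z 58.8 th 0.0013 F [-4.5 -8.4 -2.2] Fu -8.1 m [-1.49  0.8   0.34] w 0.0454
```

```bash
python3 -m pendant '{"slide":[[0,0,1],[0,0,1],[0,0,0],[0,0,0]],"roll":[0,0,0,0],"hand":[1,1,1,1]}' >/dev/null;  python3 -c "
from app import *
s=state();where(s)"
```

```text
t 18.1 tip u,v 94.5 -1.1 z 58.8 th 0.0015 F [-4.3 -8.1 -2. ] Fu -7.8 m [-1.31  0.79  0.37] w 0.0452
```

```bash
python3 -m pendant '{"slide":[[0,0,1],[0,0,0],[0,0,0]],"roll":[0,0,0],"hand":[1,1,1]}' >/dev/null;  python3 -c "
from app import *
s=state();where(s)"
python3 -m pendant '{"slide":[[0,0,0],[0,0,0],[0,0,0],[0,0,0],[0,0,0],[0,0,0],[0,0,0],[0,0,0],[0,0,0]],"roll":[0,0,0,0,0,0,0,0,0],"hand":[0.42,0.38,0.3,0.2,0.1,0,0,0,0]}' 20;  python3 -c "
from app import *
s=state();where(s)"
```

```text
t 18.4 tip u,v 94.4 -1.2 z 59.0 th 0.0018 F [-4.4 -5.4 -0.5] Fu -5.1 m [-0.91  0.71  0.35] w 0.0455
t: 19.3
ee_pos: [0.5573, -0.2282, 0.039]
ee_rot: [0.486, 0.514, -0.486, 0.514]
ft_force: [0.0, 0.5, -0.4]
width: 0.0854
t 19.3 tip u,v 94.8 0.5 z 59.2 th 0.002 F [ 0.   0.5 -0.4] Fu 0.5 m [ 0.    0.01 -0.02] w 0.0854
```

Released, with the residual force at zero. I'll retreat straight up and inspect.

```bash
python3 -m pendant '{"slide":[[-10,0,0],[-20,0,0],[-25,0,0],[-30,0,0],[-30,0,0],[-30,0,0],[-30,0,0],[-25,0,0],[0,0,0],[0,0,0]],"roll":[0,0,0,0,0,0,0,0,0,0],"hand":[0,0,0,0,0,0,0,0,0,0]}'
python3 - <<'E'
from app import *; from bench import optics
c=optics.camera('wrist');np.savez('w8.npz',**c);cv2.imwrite('pics/w8.png',c['pixels'][:,:,::-1])
P=cloud(c);z=P[...,2];D=P[...,:2]-B;U=1000*D@u;V=1000*D@v
g=(c['z_map']>0)&(z>.04)&(z<.3)&(abs(V)<30)
for lo in range(-76,76,8):
    k=g&(U>lo)&(U<=lo+8)&(z<.1)
    if k.sum()>5:
        print(lo,'v mid',((V[k].min()+V[k].max())/2).round(1),'w',np.ptp(V[k]).round(1),'ztop',np.percentile(z[k],98).round(4))
k=g&(z>.076)&(z<.1);print('roll u',U[k].min(),U[k].max(),'z',z[k].max())
E
```

```text
t: 20.3
ee_pos: [0.5577, -0.2284, 0.2399]
ee_rot: [0.486, 0.513, -0.485, 0.515]
ft_force: [-0.4, -1.0, -0.1]
width: 0.0855
-76 v mid -0.2 w 39.8 ztop 0.0733
-68 v mid -0.9 w 15.0 ztop 0.0668
-60 v mid -1.4 w 13.9 ztop 0.0668
-52 v mid -1.4 w 13.8 ztop 0.067
-44 v mid -1.4 w 13.6 ztop 0.0668
-36 v mid -1.4 w 13.6 ztop 0.0671
-28 v mid -1.3 w 13.4 ztop 0.0672
-20 v mid -1.3 w 46.9 ztop 0.0832
-12 v mid -1.4 w 46.5 ztop 0.0833
-4 v mid -1.3 w 46.2 ztop 0.0832
4 v mid -1.9 w 46.9 ztop 0.0832
12 v mid -1.8 w 46.4 ztop 0.0832
20 v mid -1.1 w 47.1 ztop 0.0835
28 v mid -1.4 w 47.1 ztop 0.0831
36 v mid -1.8 w 13.5 ztop 0.0669
44 v mid -1.8 w 13.5 ztop 0.0672
52 v mid -2.2 w 9.2 ztop 0.0645
60 v mid -2.2 w 9.2 ztop 0.0644
68 v mid -0.1 w 39.3 ztop 0.0739
roll u -19.571825090580493 32.9538828337979 z 0.08457353082683061
```

View pics/w8.png

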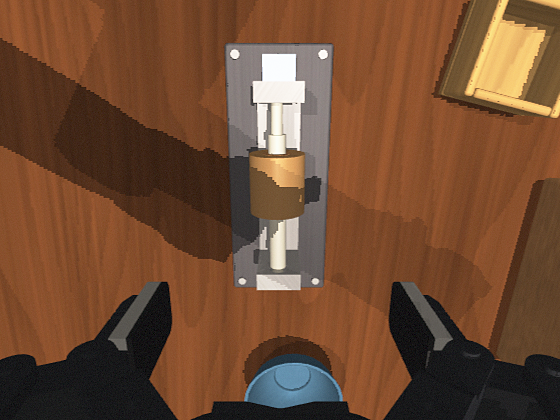

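The picture shows the spindle level in both cups: nose in the far cheek (278,92), stub in the near cheek (278,282). Roll centre is at u = +6.7 mm, so the stub is on its floor. Lateral offset is about -1 to -2 mm and the axis height about 59.5 mm. I'll hand in.

```bash
python3 -c "
from bench import r,state
r.close_job();print(state()['t'])"
```

```text
the job is handed in; nothing more can be done
the job is handed in; nothing more can be done
```

The roll is fitted in the steel holder and released, and I handed the job in at about 20.4 s of the 51 s allowed. No verdict comes back, so what follows is from my own checks.

**What I did:** I gripped the smaller kraft roll and lifted it from the rest. With the spindle yawed about 0.21 rad, I put the nose into the +y cup and compressed it by about 22 mm. The tool could only yaw, so I swung the stub in sideways between the cheeks instead of bringing it down from above. I then let the spring carry it into the −y cup, opened the gripper and retreated straight up.

**Last checks (wrist camera, after letting go):**

| Check | Measured | Limit |
|---|---|---|
| Roll centre from the bracket's middle, along the axis | +6.7 mm (the stub-on-floor position) | 25 mm from the holder's middle |
| Sideways offset of the visible shaft and nose | about −1 to −2 mm | 6 mm |
| Axis height above the table | about 59.5 mm | 53 to 66 mm |
| Axis angle | about 0.01 rad | 0.07 rad |
| Largest wrist reading while pushing | about 14 N | 25 N on the holder |

- **Off-centre bracket:** I measured its middle within about 0.5 mm of the plate's middle.
- **Sideways offset:** while seating the stub, the nose did not follow a 1.3 mm sideways correction, probably because of friction on the cup floor. That left about 4.5 N of side force, which went to zero on release, and the offset stayed in tolerance.
- **Not measured:** I inferred the seated length from the roll position because the tips are hidden in the cups. I did not measure the bystanders again. The gripper's path kept clear of them, and the masu and the bowl looked undisturbed in the last picture.

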